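# Prove a strap-clamp screw with the torque key

### The arm

A 6-joint arm with a two-finger parallel gripper is mounted at the origin on a cart in front of the work surface, level with it; the furniture and walls round the work are solid. World frame = base frame: x ahead of the robot, y to its left, z up, the work surface at z = 0. Lengths are in m, angles in rad, forces in N, time in s.
With the tool pointing down it reaches from about 0.375 to 0.975 m from the base axis. Payload 3.8 kg.
Tool frame: the origin (TCP) lies at the very end of the fingers, on their centre line; the grasp point (between the pads) lies bot.grip_point_offset behind it (bot.grip_point_offset is the distance from the TCP to the grasp point, in m); z points along the fingers, y is the line along which they close (so a half turn about z gives the same grasp; the last joint's range is limited). The gripper opens to 85 mm and grips with 20 to 120 N. Pads are 22 mm wide; open, the fingers measure 114 mm over their backs; the gripper's body (76 mm by 85 mm) begins 54 mm behind the grasp point. The pads swing forward as they close: fully open they stand 13 mm farther back than shut.
Start: joints at [-1.239, 0.264, 1.604, -0, 1.274, -0.037], TCP at [0.243, -0.63, 0.231] pointing down, gripper open.
Joint ranges: [-2.63, 2.63], [-0.94, 2.18], [0.31, 2.57], [-1.31, 4.45], [0, 2.66], [-2.55, 2.55]. Speed limits (rad/s): [2.57, 2.57, 3.14, 3.14, 3.14, 3.14].

### API

Orientations are given as a rotation vector (axis times angle).
In Python, from workcell import bot, vision gives the robot as it stands.
- The arm moves only by the tool play_rows, never from a script. Its argument "rows" is a list of rows, each an object of numbers: "dx", "dy", "dz": the shift along the tool's x, y, z as a fraction of full scale; "roll": the turn about the tool's z as a fraction of full scale; "fingers": the closure, from 0 (fully open) to 1 (shut). In form: [{"dx": .., "dy": .., "dz": .., "roll": .., "fingers": ..}, ...]. A call has 1 to 20 rows; each row shifts and turns the commanded pose from where the row before left it, along the tool's axes as they then stand; what a row does not reach is not made up. Full scale, the value 1, is 0.04 m for a shift and 4 degrees for a turn. A row lasts 1/12 s, in which the tool goes at most 41.7 mm and 7.16 degrees, less where a joint would pass 70% of its speed; a pose out of reach is approached as far as the arm can. A call with a number of a shift or a turn outside -1 to 1 is refused whole. A call with a gripper value outside its range is refused whole. The fingers move at their own pace and stop on an object; "grip_force" is the grip in N (left out, the last holds). Time passes only in rows, so rows that do not move let the fingers close. It gives the time, the measured TCP pose, the force and the opening at its end, in the units of the state.
- bot.read_state(): the state, without advancing time (a new reading comes with each control period).
- vision.read_camera(name): name is "scene" or "side" or "wrist"; returns a dict with "pixels" (420x560x3 uint8, red, green, blue), "depth" (420x560 float32, m along the optical axis (not along the pixel's ray), 0 where there is no reading), "fx", "fy", "cx", "cy" (pixels), "R" (3x3) and "t" (3): a world point X has camera coordinates R X + t. Camera axes: x right, y down, z forward; pixel columns grow to the right and rows downward; lengths in m; the calibration is good to about 2 mm. The wrist camera is an equidistant fisheye: a pixel r from the principal point sees the ray r / f radians off the axis. A picture is of the moment at which its call begins.
- bot.finish_job(): hands the job in, once; it reports no verdict.
The state is a dict: "time": time; "q": joint angles; "joint_vel": joint speeds; "joint_torque": joint torques, N m; "tool_pos": TCP position; "tcp_rot": TCP orientation; "wrist_force": force on the tool from outside, world axes, zero at the start; "torque": the same for the moment, N m; "width": opening from 0.0 (shut) to 1.0 (fully open).
Only numpy, scipy, OpenCV 4.12 (cv2) and the standard library are available. Lean on these libraries where they do the work, as an engineer would, in place of code of your own. Each camera call takes 0.05 s, during which the arm holds its last target. There are 200 camera calls.

### The job

Check that the clamp screw on the wax-holding plate is tight: take the torque key out of its wooden rest, set it gently right down over the screw's square head, and turn its handle clockwise until the pointer stands in the green band and hold it there for a good second. The screw must hold without turning and the pointer must never reach the red band. Then lift the key off, stand it back in its rest and leave everything else as it is.

Things in the scene. Friction and masses are not known exactly. Their poses are not given: they have to be found in the camera images.
- key_grip (a point): Centre of the torque key's black grip bar: 44 mm long (x), 15 mm thick (y: pinch these flat faces from above), 38 mm tall (19 mm up and down from here). z is the key's axis, up; the point is 74 mm above the socket's mouth. The white dial, 56 mm across, lies 26 mm below. Unloaded, the bar lies along the socket's x axis. The key stands upright in its rest; 93 mm tall in all.
- torque_key: The key below its handle (0.22 kg with it). Origin on its axis in the mouth of the socket, its lowest end; z up. Socket: round steel sleeve 29 mm in diameter and 21 mm tall, with a square hole 15.5 mm across flats, 13 mm deep, flats square to x and y. Its dial has ticks every 0.125 rad, a green band 0.50 to 0.70 rad clockwise of the bold zero tick and a red band from 0.85 rad.
- key_handle (a joint): Turn of the handle with its orange pointer over the dial, against a torsion spring of 0.30 N m per rad: 0 unloaded, positive when the handle is turned clockwise from above while the socket is held. The green band, 0.50 to 0.70 rad, is 0.15 to 0.21 N m; the red band begins at 0.85 rad (0.255 N m).
- clamp_screw (a joint): Turn of the clamp screw from the angle at which it was tightened, rad: 0 at the start, positive clockwise from above. It is held by friction and slips at about 0.30 N m; it must stay within 0.1 rad.
- screw_top (a point): Centre of the top of the clamp screw's head, 63 mm above the bench; z up, axes as the plate's. The head is 14 mm square and 12 mm tall, its top chamfered to 9 mm, on a washer 29 mm across where the mouth of a fully seated key stands, 12 mm below. The flats lie at any angle: these axes do not tell it; see or feel it. Seated, the key has about 0.11 rad of free play either way.
- clamp_plate: Grey metal plate 84 x 146 x 10 mm, fixed to the bench, carrying a blue wax block (top 38 mm above the bench) under a dark steel strap clamp (top 49 mm) that runs along y; the screw stands at y = +28 mm. Origin at the centre of its underside. Bumps and pushes of the key on the clamp must stay under 70 N: set it down slower than 20 mm/s and press with 10 N or less.
- rest_floor (a point): Centre of the floor of the round hole in the key's wooden rest (block 66 x 66 x 30 mm, fixed), 6 mm above the bench, z up. The hole is 32.5 mm in diameter and 24 mm deep; the key's mouth stands on this floor when it is put away.
- lamp_head (a point): Centre of the black box head of the bench lamp, fixed, hanging over the blue tray: 75 mm (x) by 355 mm (y) by 80 mm tall, underside 210 mm above the bench; its arm runs from it to the far right corner, up to 0.45 m high. Go round it.
- caliper: Digital caliper, 51 x 150 x 11 mm, lying loose on the bench; not to be disturbed.
- green_block: Loose block of green wax, 42 x 55 x 24 mm; not to be disturbed.
- dust_brush: Loose brush, 15 x 167 x 11 mm; not to be disturbed.

How it is judged:
By the outcome, as a careful person would: the job done as asked, in the order asked, and still so for the second after the job is handed in, with the robot touching nothing.
It also fails if it takes over 58 s, if anything falls off the work surface, if the arm or the gripper's body presses on something with over 40 N, if the wrist force passes 120 N, or if a joint passes its speed limit or range.

## Working session

There is one attempt and no reset: what is moved stays moved. The work goes in short steps, Python scripts to look and compute and a tool call to move; the robot and the scene stay as the last step left them, time stands still between calls to the robot, and variables do not carry over. Pictures are saved under pics/ and viewed, on a budget of 10 in all, crops included, one or two more only if the job needs it, and the job is handed in when it is done.

Besides the shell and the picture viewer there is one more tool, called after "Call:" as name([rows], argument=value, ...), one row to a line, values as JSON. play_rows: Moves the arm, as the interface text tells. Its arguments: {"type":"object","properties":{"rows":{"type":"array","items":{"type":"object","properties":{"dx":{"type":"number","minimum":-1,"maximum":1},"dy":{"type":"number","minimum":-1,"maximum":1},"dz":{"type":"number","minimum":-1,"maximum":1},"roll":{"type":"number","minimum":-1,"maximum":1},"fingers":{"type":"number"}}}},"grip_force":{"type":"number"}},"required":["rows"]}

```bash
ls; mkdir -p pics
cat > h.py <<'E'
import numpy as np, cv2
from workcell import bot, vision
def cam(n): return vision.read_camera(n)
def world(c,u,v,d):
    p=np.array([(u-c['cx'])/c['fx']*d,(v-c['cy'])/c['fy']*d,d]); return c['R'].T@(p-c['t'])
def cloud(c):
    v,u=np.mgrid[0:420,0:560]; d=c['depth']
    P=np.stack([(u-c['cx'])/c['fx']*d,(v-c['cy'])/c['fy']*d,d],-1)
    return (P-c['t'])@c['R']
def plane(c,u,v,z):
    r=c['R'].T@np.array([(u-c['cx'])/c['fx'],(v-c['cy'])/c['fy'],1]); o=-c['R'].T@c['t']
    return o+r*(z-o[2])/r[2]
def proj(c,X):
    p=c['R']@np.asarray(X)+c['t']; return p[0]/p[2]*c['fx']+c['cx'],p[1]/p[2]*c['fy']+c['cy']
def fish(c,u,v,z):
    a=np.array([u-c['cx'],v-c['cy']]); r=np.hypot(*a)+1e-9; th=r/c['fx']
    k=c['R'].T@np.array([a[0]/r*np.sin(th),a[1]/r*np.sin(th),np.cos(th)]); o=-c['R'].T@c['t']
    return o+k*(z-o[2])/k[2]
def fproj(c,X):
    p=c['R']@np.asarray(X)+c['t']; r=np.hypot(p[0],p[1]); th=np.arctan2(r,p[2])
    return c['cx']+c['fx']*th*p[0]/r, c['cy']+c['fx']*th*p[1]/r
E
python3 - <<'E'
from h import *
s=bot.read_state(); print(s, bot.grip_point_offset)
ims=[]
for n in ('scene','side'):
    c=cam(n); np.savez(f'{n}0.npz',**c); print(n,c['fx'],c['cx'],c['cy'],c['R'].round(3).tolist(),c['t'].round(3).tolist(),'pos',(-c['R'].T@c['t']).round(3))
    cv2.imwrite(f'pics/{n}0.png',cv2.resize(c['pixels'][:,:,::-1],(784,588)))
E
```

```text
pics
{'time': 0.0, 'q': array([-1.23889691e+00,  2.64758676e-01,  1.60539050e+00,  1.66225246e-05,
        1.27371047e+00, -3.68871568e-02]), 'joint_vel': array([-0.00044062,  0.00055492,  0.00077065, -0.00071961, -0.00157983,
        0.00032887]), 'joint_torque': array([-2.42004055e-03, -5.15115559e+01, -3.67311859e+01, -9.56935855e-05,
        1.29425238e-02,  3.86911972e-05]), 'tool_pos': array([ 0.24309587, -0.62890932,  0.22994941]), 'tcp_rot': array([-3.08613005e+00, -5.75592336e-01,  4.98321867e-04]), 'wrist_force': array([0.25376657, 0.64697251, 0.20336951]), 'torque': array([0.03387361, 0.01837284, 0.04076446]), 'width': 0.9986414057663284} 0.0187
scene 382.0080396100699 276.4656597923854 211.36694700883052 [[0.98, 0.201, 0.007], [0.136, -0.639, -0.757], [-0.148, 0.743, -0.653]] [-0.569, 0.041, 1.053] pos [ 0.707 -0.642  0.722]
side 398.03065877121924 277.2788789792483 213.12557203431376 [[-0.885, -0.465, 0.004], [-0.307, 0.579, -0.755], [0.349, -0.67, -0.655]] [0.487, 0.297, 0.752] pos [0.26  0.558 0.715]
```

View pics/scene0.png

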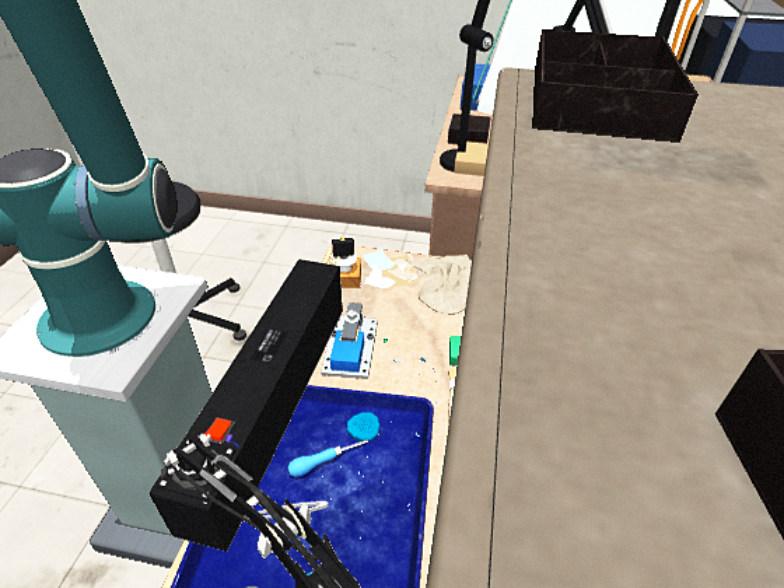

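View pics/side0.png

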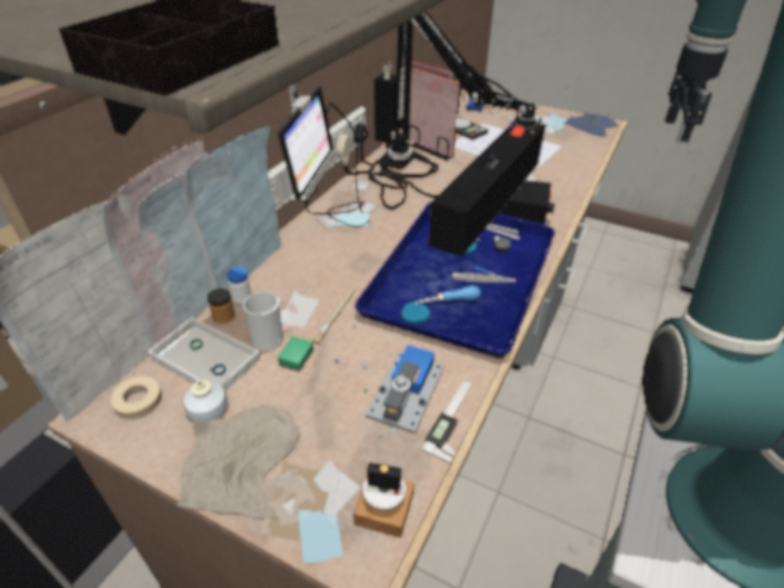

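The scene view shows the key at about (343,255), the clamp at (350,340) and the lamp between them and the arm. The side view shows the key at (383,485), the clamp at (405,390), the caliper at (445,425) and a shelf at the top left.

Run:
```python
from h import *
for n,pts in (('side',dict(key_grip=(383,475),dialL=(364,492),rest=(398,520),screw=(402,383),strap=(395,405),plate_l=(371,418),caliper=(440,430),bluewax=(415,362),lamp1=(490,180),green=(297,350),cup=(262,300),shelf=(200,115),lampnear=(450,240),lampstand=(398,80))),('scene',dict(grip=(343,245),screw=(352,312),lampnear=(318,268),lampfar=(190,490),shelfedge=(480,300),shelf2=(510,85)))):
    c=dict(np.load(f'{n}0.npz')); W=cloud(c)
    for k,(x,y) in pts.items():
        u,v=int(x/1.4),int(y/1.4); print(n,k,W[v,u].round(3),c['depth'][v,u].round(3))
    cr=c['pixels']
    np.save(f'{n}W.npy',W)
c=dict(np.load('side0.npz'));W=np.load('sideW.npy')
s=cv2.resize(c['pixels'][235:385,245:345,::-1],(400,600),interpolation=cv2.INTER_CUBIC)
c=dict(np.load('scene0.npz'))
t=cv2.resize(c['pixels'][165:275,220:285,::-1],(354,600),interpolation=cv2.INTER_CUBIC)
cv2.imwrite('pics/crop0.png',np.hstack([s,t]))
```

```text
side key_grip [0.441 0.225 0.097] 0.692
side dialL [0.463 0.234 0.054] 0.721
side rest [0.412 0.237 0.031] 0.716
side screw [0.499 0.052 0.06 ] 0.851
side strap [0.493 0.087 0.049] 0.833
side plate_l [0.53  0.096 0.007] 0.867
side caliper [0.424 0.071 0.012] 0.844
side bluewax [ 0.509 -0.015  0.038] 0.914
side lamp1 [ 0.479 -0.203  0.288] 0.866
side green [0.704 0.044 0.024] 0.952
side cup [0.796 0.008 0.073] 0.976
side shelf [0.712 0.135 0.469] 0.602
side lampnear [ 0.499 -0.101  0.231] 0.842
side lampstand [ 0.879 -0.674  0.226] 1.362
scene grip [0.445 0.212 0.092] 1.084
scene screw [0.503 0.052 0.064] 0.975
scene lampnear [ 0.507 -0.11   0.288] 0.708
scene lampfar [ 0.493 -0.439  0.291] 0.463
scene shelfedge [ 0.715 -0.36   0.483] 0.365
scene shelf2 [0.723 0.066 0.483] 0.679
```

View pics/crop0.png

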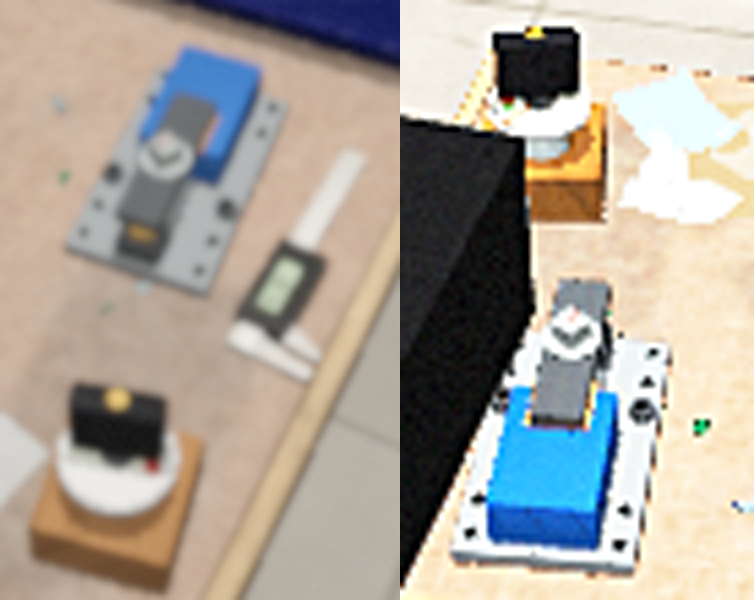

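The crop shows the key's bar with its yellow top button over a white dial, in the rest. The screw's washer and square head sit on the strap, and the caliper is to the right of the plate.

Run:
```python
from h import *
from math import *
def rect(P,l):
    (c,s,a)=cv2.minAreaRect(np.float32(P)*1000); b=cv2.boxPoints((c,s,a)); e=b[1]-b[0] if np.linalg.norm(b[1]-b[0])>np.linalg.norm(b[2]-b[1]) else b[2]-b[1]
    print(l,len(P),np.round(c,1),np.round(s,1),'long axis',round(atan2(e[1],e[0])%pi,3))
for n in ('side','scene'):
    c=dict(np.load(n+'0.npz'));W=cloud(c);p=c['pixels'].astype(int)
    near=(np.hypot(W[...,0]-.44,W[...,1]-.218)<.05)&(c['depth']>0)
    dark=near&(p.max(-1)<70)&(W[...,2]>.075)
    print(n,'bar z max',np.percentile(W[dark][:,2],98)); rect(W[dark][:,:2],'bar all'); rect(W[dark&(W[...,2]>.095)][:,:2],'bar top')
    m=near&(p.min(-1)>170)&(W[...,2]>.04); rect(W[m][:,:2],'dial'); print('dial z',np.median(W[m][:,2]))
    m=(np.hypot(W[...,0]-.44,W[...,1]-.218)<.06)&(abs(W[...,2]-.03)<.004); rect(W[m][:,:2],'rest top')
    k=(np.hypot(W[...,0]-.50,W[...,1]-.04)<.11)&(c['depth']>0)
    m=k&(abs(W[...,2]-.010)<.004)&(p.min(-1)>90); rect(W[m][:,:2],'plate')
    m=k&(abs(W[...,2]-.049)<.004)&(p.max(-1)<130); rect(W[m][:,:2],'strap')
    m=k&(W[...,2]>.054)&(W[...,1]<.12); rect(W[m][:,:2],'screw'); print(W[m].mean(0))
    m=k&(p[...,2]>150)&(p[...,0]<90); rect(W[m][:,:2],'wax')
```

```text
side bar z max 0.1005914577276448
bar all 250 [440.8 220. ] [39.4 12.5] long axis 0.315
bar top 114 [440.9 220. ] [39.2 12.3] long axis 0.315
dial 311 [438.  225.1] [54.9 37.4] long axis 0.533
dial z 0.05469863304295051
rest top 573 [442.  218.3] [66.5 66.5] long axis 1.778
plate 1324 [477.8  31.1] [137.7 171. ] long axis 1.668
strap 244 [501.8  48. ] [23.8 91.2] long axis 1.665
screw 50 [503.2  49.1] [15.1 14.9] long axis 1.029
[0.50248497 0.05051107 0.06077773]
wax 292 [513.4  -6.4] [59.3 72.7] long axis 1.685
scene bar z max 0.10183983073211672
bar all 144 [443.3 215.4] [42.9 17.3] long axis 0.363
bar top 57 [443.3 215.4] [42.9 17.3] long axis 0.363
dial 107 [444.7 210.1] [53.4 39.5] long axis 0.331
dial z 0.055662943286793054
rest top 138 [449.6 214. ] [67.7 65.5] long axis 0.422
plate 550 [506.7  20.5] [ 83.6 147.3] long axis 1.666
strap 33 [503.8  45. ] [26.2 95. ] long axis 1.679
screw 44 [504.4  47.9] [25.2 18.3] long axis 0.038
[0.50398407 0.04655609 0.06011674]
wax 481 [534.8  -4.9] [113.9  83.7] long axis 0.097
```

Call:
play_rows([
  {"dz": -0.5},
  {"dz": -1},
  {"dz": -1},
  {"dz": -0.5},
  {"dx": 0.615,"dy": -0.778},
  {"dx": 0.615,"dy": -0.778},
  {"dx": 0.615,"dy": -0.778},
  {"dx": 0.615,"dy": -0.778},
  {"dx": 0.615,"dy": -0.778},
  {"dx": 0.615,"dy": -0.778},
  {"dx": 0.615,"dy": -0.778},
  {"dx": 0.615,"dy": -0.778},
  {"dx": 0.615,"dy": -0.778},
  {"dx": 0.615,"dy": -0.778},
  {"dx": 0.456,"dy": -0.781},
  {"dx": 0.456,"dy": -0.781},
  {"dx": 0.456,"dy": -0.781},
  {"dx": 0.456,"dy": -0.781},
  {"dx": 0.456,"dy": -0.781},
  {"dx": 0.456,"dy": -0.781},
])

```text
validation failed for argument at $.ro...
```

Call:
play_rows([
  {"dx": 0,"dy": 0,"dz": -0.5,"roll": 0,"fingers": 0},
  {"dx": 0,"dy": 0,"dz": -1,"roll": 0,"fingers": 0},
  {"dx": 0,"dy": 0,"dz": -1,"roll": 0,"fingers": 0},
  {"dx": 0,"dy": 0,"dz": -0.5,"roll": 0,"fingers": 0},
])

```text
time: 0.43
tool_pos: [0.2437, -0.6306, 0.3563]
tcp_rot: [3.083, 0.575, 0.001]
wrist_force: [-0.1, -1.0, 1.2]
width: 0.998
```

Call:
play_rows([
  {"dx": 0.6,"dy": -0.78,"dz": 0,"roll": 0,"fingers": 0},
  {"dx": 0.6,"dy": -0.78,"dz": 0,"roll": 0,"fingers": 0},
  {"dx": 0.6,"dy": -0.78,"dz": 0,"roll": 0,"fingers": 0},
  {"dx": 0.6,"dy": -0.78,"dz": 0,"roll": 0,"fingers": 0},
  {"dx": 0.6,"dy": -0.78,"dz": 0,"roll": 0,"fingers": 0},
  {"dx": 0.6,"dy": -0.78,"dz": 0,"roll": 0,"fingers": 0},
  {"dx": 0.6,"dy": -0.78,"dz": 0,"roll": 0,"fingers": 0},
  {"dx": 0.6,"dy": -0.78,"dz": 0,"roll": 0,"fingers": 0},
  {"dx": 0.6,"dy": -0.78,"dz": 0,"roll": 0,"fingers": 0},
  {"dx": 0.6,"dy": -0.78,"dz": 0,"roll": 0,"fingers": 0},
  {"dx": 0.45,"dy": -0.78,"dz": 0,"roll": 0,"fingers": 0},
  {"dx": 0.45,"dy": -0.78,"dz": 0,"roll": 0,"fingers": 0},
  {"dx": 0.45,"dy": -0.78,"dz": 0,"roll": 0,"fingers": 0},
  {"dx": 0.45,"dy": -0.78,"dz": 0,"roll": 0,"fingers": 0},
  {"dx": 0.45,"dy": -0.78,"dz": 0,"roll": 0,"fingers": 0},
  {"dx": 0.45,"dy": -0.78,"dz": 0,"roll": 0,"fingers": 0},
  {"dx": 0.45,"dy": -0.78,"dz": 0,"roll": 0,"fingers": 0},
  {"dx": 0,"dy": 0,"dz": 0,"roll": 0,"fingers": 0},
])

```text
time: 1.93
tool_pos: [0.3935, 0.0027, 0.3509]
tcp_rot: [-3.083, -0.587, -0.001]
wrist_force: [0.4, -0.7, 0.2]
width: 1.004
```

Call:
play_rows([
  {"dx": 0.58,"dy": -0.36,"dz": 0.63,"roll": 0,"fingers": 0},
  {"dx": 0.58,"dy": -0.36,"dz": 0.63,"roll": 0,"fingers": 0},
  {"dx": 0.58,"dy": -0.36,"dz": 0.63,"roll": 0,"fingers": 0},
  {"dx": 0.58,"dy": -0.36,"dz": 0.63,"roll": 0,"fingers": 0},
  {"dx": 0,"dy": 0,"dz": 0,"roll": 0.5,"fingers": 0},
  {"dx": 0,"dy": 0,"dz": 0,"roll": 0,"fingers": 0},
])

```text
time: 2.43
tool_pos: [0.458, 0.0847, 0.2474]
tcp_rot: [-3.098, -0.524, 0.01]
wrist_force: [-0.5, -0.8, 0.7]
width: 0.999
```

Run:
```python
from h import *
c=cam('wrist'); np.savez('wrist1.npz',**c); print(c['fx'],c['cx'],c['cy'],(-c['R'].T@c['t']).round(3),c['R'].round(2).tolist(), bot.read_state()['q'].round(3))
for n,X in (('grip',(.442,.218,.099)),('screw',(.504,.0484,.063))): print(n,np.round(fproj(c,X),1))
u,v=map(int,fproj(c,(.504,.0484,.063)))
a=cv2.resize(c['pixels'][:,:,::-1],(440,330)); y0,x0=max(v-30,0),max(u-30,0)
b=cv2.resize(c['pixels'][y0:y0+60,x0:x0+60,::-1],(360,360),interpolation=cv2.INTER_CUBIC); print(x0,y0)
o=np.zeros((360,800,3),np.uint8); o[:330,:440]=a; o[:,440:]=b; cv2.imwrite('pics/wrist1.png',o)
```

```text
325.19226210127806 282.844057492352 210.71984932338464 [0.525 0.108 0.389] [[0.33, -0.94, -0.0], [-0.91, -0.32, 0.28], [-0.26, -0.09, -0.96]] [ 0.128 -0.149  2.006 -0.     1.288  1.364]
grip [145.9 168. ]
screw [331.9 158. ]
301 127
```

View pics/wrist1.png

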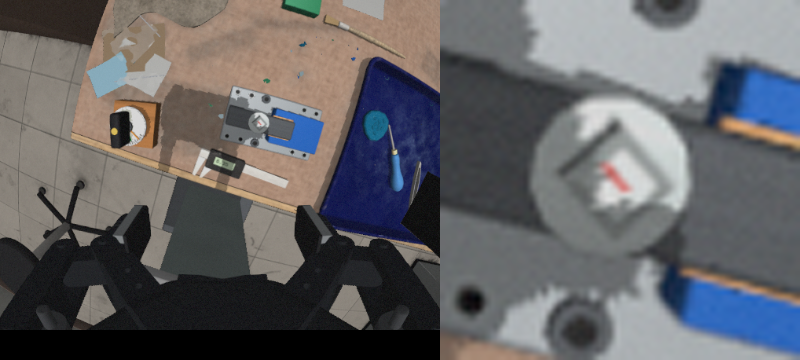

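The wrist view shows the screw head square in the crop, with corners at about (613,120), (668,187), (612,238) and (557,172). The washer is centred at about (611,175), and the key is at (127,128) in the left part.

Run:
```python
from h import *
from math import *
c=dict(np.load('wrist1.npz'))
pt=lambda x,y,z: fish(c,(x-440+.5)/6-.5+301,(y+.5)/6-.5+127,z)
K=[pt(*k,.060) for k in ((613,120),(668,187),(612,238),(557,172))]
for i in range(4):
    e=K[(i+1)%4]-K[i]; print((np.hypot(*e[:2])*1e3).round(1), round(atan2(e[1],e[0])%(pi/2),3))
print('head',np.mean(K,0).round(4),'washer',pt(611,175,.051).round(4))
# key grip top in full image (scaled .786)
p=c['pixels'].astype(int)
# dark/yellow: button
m=(p[...,0]>170)&(p[...,1]>120)&(p[...,2]<90); m[:, :100]=0; m[:,200:]=0; m[:120]=0;m[200:]=0
v,u=np.nonzero(m); print(len(u),'yellow',fish(c,u.mean(),v.mean(),.100).round(4))
b=(p.max(-1)<45).astype(np.uint8); b[:,:130]=0; b[:,200:]=0;b[:130]=0;b[200:]=0
n,l,s,ce=cv2.connectedComponentsWithStats(b); i=1+np.argmax(s[1:,4]); print(s[i],ce[i])
g=p.astype(float).mean(-1)
cv2.imwrite('pics/k1.png',cv2.resize(c['pixels'][120:200,130:210,::-1],(560,560),interpolation=cv2.INTER_CUBIC))
```

```text
15.0 1.048
13.1 1.095
14.9 1.049
13.1 1.102
head [0.5044 0.0508 0.06  ] washer [0.5044 0.0498 0.051 ]
306 yellow [0.4589 0.181  0.1   ]
[140 142  25  47 759] [154.15810277 163.34782609]
```

View pics/k1.png

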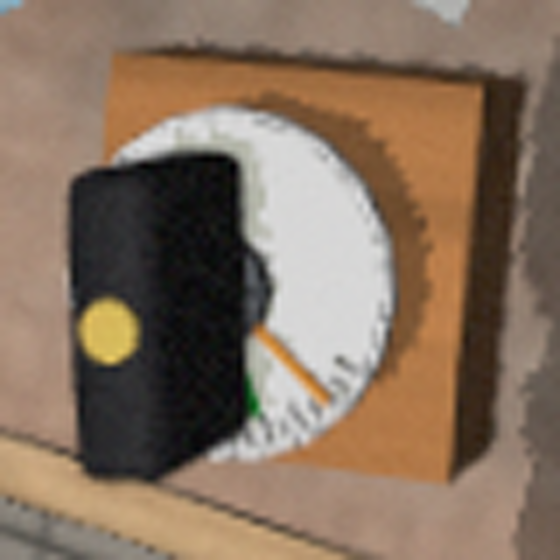

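The crop shows the yellow button at (108,330), the bar's top face between (72,180), (150,175), (155,475) and (88,475), and the orange pointer at the bold zero tick.

Run:
```python
from h import *
from math import *
c=dict(np.load('wrist1.npz'))
pt=lambda x,y,z: fish(c,(x+.5)/7-.5+130,(y+.5)/7-.5+120,z)
print('button',pt(108,330,.100).round(4))
K=[pt(*k,.099) for k in ((72,180),(150,175),(155,478),(88,475))]
print(np.round(K,4), np.mean(K,0).round(4))
for a,b in((3,0),(2,1)):
    e=K[b]-K[a]; print(np.hypot(*e[:2]),atan2(e[1],e[0])%pi)
R=[pt(*k,.030) for k in ((115,52),(484,85),(450,480))]; print('rest c',((R[0]+R[2])/2).round(4), np.round(R,4))
e=R[1]-R[0];print(atan2(e[1],e[0]),np.hypot(*e[:2]))
s=bot.read_state(); print(s['tool_pos'],s['tcp_rot'])
```

```text
button [0.4432 0.2188 0.1   ]
[[0.4614 0.2298 0.099 ]
 [0.4653 0.2186 0.099 ]
 [0.425  0.2073 0.099 ]
 [0.4222 0.2173 0.099 ]] [0.4435 0.2183 0.099 ]
0.04110573703580511 0.3081144699538035
0.04182720921918864 0.2727514191278515
rest c [0.4434 0.2184 0.03  ] [[0.4691 0.2568 0.03  ]
 [0.4819 0.1929 0.03  ]
 [0.4177 0.18   0.03  ]]
-1.374074657122327 0.06513538141034465
[0.45868642 0.08419023 0.24913407] [ 3.09728972  0.52445963 -0.00496565]
```

Call:
play_rows([
  {"dx": 0.15,"dy": -0.66,"dz": 0.5,"roll": 0.3,"fingers": 0.3},
  {"dx": 0.15,"dy": -0.66,"dz": 0.5,"roll": 0,"fingers": 0.3},
  {"dx": 0.15,"dy": -0.66,"dz": 0.5,"roll": 0,"fingers": 0.3},
  {"dx": 0.15,"dy": -0.66,"dz": 0.5,"roll": 0,"fingers": 0.3},
  {"dx": 0.15,"dy": -0.66,"dz": 0.5,"roll": 0,"fingers": 0.3},
  {"dx": 0,"dy": 0,"dz": 0,"roll": 0,"fingers": 0.3},
  {"dx": 0,"dy": 0,"dz": 0,"roll": 0,"fingers": 0.3},
])

```text
time: 3.07
tool_pos: [0.4461, 0.2189, 0.1503]
tcp_rot: [3.102, 0.493, -0.002]
wrist_force: [0.6, -0.6, -0.5]
width: 0.697
```

```bash
cat >> h.py <<'E'
from scipy.spatial.transform import Rotation as Ro
def to(x,y,z,ang=None):
    s=bot.read_state(); R=Ro.from_rotvec(s['tcp_rot']).as_matrix(); d=R.T@(np.array([x,y,z])-s['tool_pos'])
    a=np.arctan2(R[1,0],R[0,0]); print('t',round(s['time'],2),'pos',s['tool_pos'].round(4),'ang',a.round(4),'tilt',R[:,2].round(4),'w',round(s['width'],3))
    print('units xyz',(d/.04).round(3),'roll',None if ang is None else ((a-ang)/np.radians(4)).round(2)); print('F',s['wrist_force'].round(2),'M',s['torque'].round(3),'q6',s['q'][5].round(3))
E
python3 -c "
from h import *
to(.443,.2185,.066,.315)"
```

```text
t 3.07 pos [0.4461 0.2189 0.1503] ang 0.3153 tilt [-1.e-03 -9.e-04 -1.e+00] w 0.697
units xyz [-0.075 -0.016  2.108] roll 0.0
F [ 0.61 -0.61 -0.49] M [ 0.003  0.011 -0.007] q6 1.662
```

Call:
play_rows([
  {"dx": -0.075,"dy": -0.016,"dz": 0.4,"roll": 0,"fingers": 0.3},
  {"dx": 0,"dy": 0,"dz": 0.5,"roll": 0,"fingers": 0.3},
  {"dx": 0,"dy": 0,"dz": 0.5,"roll": 0,"fingers": 0.3},
  {"dx": 0,"dy": 0,"dz": 0.4,"roll": 0,"fingers": 0.3},
  {"dx": 0,"dy": 0,"dz": 0.3,"roll": 0,"fingers": 0.3},
  {"dx": 0,"dy": 0,"dz": 0,"roll": 0,"fingers": 0.3},
  {"dx": 0,"dy": 0,"dz": 0,"roll": 0,"fingers": 0.6},
  {"dx": 0,"dy": 0,"dz": 0,"roll": 0,"fingers": 0.8},
  {"dx": 0,"dy": 0,"dz": 0,"roll": 0,"fingers": 1},
  {"dx": 0,"dy": 0,"dz": 0,"roll": 0,"fingers": 1},
  {"dx": 0,"dy": 0,"dz": 0,"roll": 0,"fingers": 1},
  {"dx": 0,"dy": 0,"dz": 0,"roll": 0,"fingers": 1},
], grip_force=80)

```text
time: 4.07
tool_pos: [0.445, 0.2192, 0.0683]
tcp_rot: [-3.103, -0.49, -0.005]
wrist_force: [-0.8, 0.1, 6.7]
width: 0.161
```

Run:
```python
from h import *
to(.443,.2185,.066,.315)
c=cam('side'); cv2.imwrite('pics/s2.png',cv2.resize(c['pixels'][260:380,220:340,::-1],(560,560),interpolation=cv2.INTER_CUBIC))
```

```text
t 4.07 pos [0.445  0.2192 0.0683] ang 0.3133 tilt [ 0.0029  0.001  -1.    ] w 0.161
units xyz [-0.053  0.002  0.056] roll -0.02
F [-0.76  0.14  6.69] M [-0.215  0.101  0.007] q6 1.665
```

View pics/s2.png

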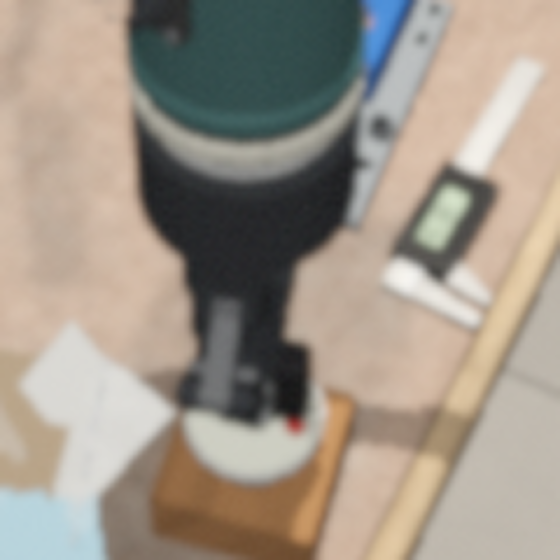

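Call:
play_rows([
  {"dx": 0,"dy": 0,"dz": -0.2,"roll": 0,"fingers": 1},
  {"dx": 0,"dy": 0,"dz": -0.3,"roll": 0,"fingers": 1},
  {"dx": 0,"dy": 0,"dz": -0.5,"roll": 0,"fingers": 1},
  {"dx": 0,"dy": 0,"dz": -0.5,"roll": 0,"fingers": 1},
  {"dx": 0,"dy": 0,"dz": -0.5,"roll": 0,"fingers": 1},
  {"dx": 0,"dy": 0,"dz": -0.4,"roll": 0,"fingers": 1},
  {"dx": 0,"dy": 0,"dz": 0,"roll": 0,"fingers": 1},
  {"dx": 0,"dy": 0,"dz": 0,"roll": 0,"fingers": 1},
])

```text
time: 4.78
tool_pos: [0.4442, 0.219, 0.1638]
tcp_rot: [-3.103, -0.49, -0.004]
wrist_force: [-0.2, -0.2, -2.6]
width: 0.159
```

Run:
```python
from h import *
to(.504,.0497,.145,1.07)
c=cam('side'); np.savez('side3.npz',**c); w=cam('wrist'); np.savez('wrist3.npz',**w)
print(np.round(proj(c,(.444,.219,.09)),0))
a=cv2.resize(c['pixels'][220:360,220:360,::-1],(400,400),interpolation=cv2.INTER_CUBIC)
b=cv2.resize(w['pixels'][210:410,180:380,::-1],(400,400),interpolation=cv2.INTER_CUBIC)
cv2.imwrite('pics/s3.png',np.hstack([a,b]))
```

```text
t 4.78 pos [0.4442 0.219  0.1638] ang 0.3132 tilt [ 2.3e-03  9.0e-04 -1.0e+00] w 0.159
units xyz [0.118 4.488 0.468] roll -10.84
F [-0.18 -0.22 -2.56] M [0.022 0.034 0.013] q6 1.665
[273. 338.]
```

View pics/s3.png

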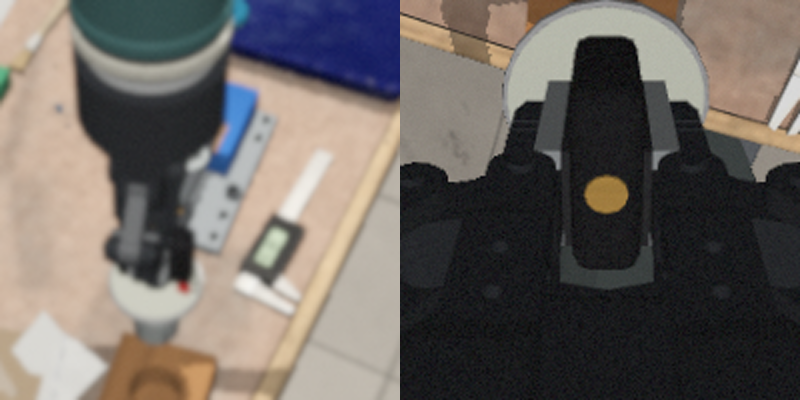

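The left part shows the key hanging clear of its rest. The right part shows the bar gripped squarely, with the button at (606,195).

Run:
```python
from h import *
w=dict(np.load('wrist3.npz')); s=bot.read_state(); R=Ro.from_rotvec(s['tcp_rot']).as_matrix()
p=fish(w,283+.0,307.3,s['tool_pos'][2]-.0623+.093); print(p.round(4),(R.T@(p-s['tool_pos'])).round(4))
# same calibration check: camera vs screw measured earlier
print((-w['R'].T@w['t']).round(3))
# fresh view of screw from here
u,v=fproj(w,(.5044,.0503,.060)); print(u,v)
```

```text
[0.4407 0.2179 0.1921] [-0.002  -0.0002 -0.0307]
[0.51  0.24  0.304]
483.33309548500694 204.27132743675284
```

Call:
play_rows([
  {"dx": 0.027,"dy": 0.4,"dz": 0,"roll": 0,"fingers": 1},
  {"dx": 0.027,"dy": 0.7,"dz": 0,"roll": 0,"fingers": 1},
  {"dx": 0.027,"dy": 0.9,"dz": 0,"roll": 0,"fingers": 1},
  {"dx": 0.027,"dy": 0.9,"dz": 0,"roll": 0,"fingers": 1},
  {"dx": 0.027,"dy": 0.9,"dz": 0,"roll": 0,"fingers": 1},
  {"dx": 0.027,"dy": 0.66,"dz": 0,"roll": 0,"fingers": 1},
  {"dx": 0,"dy": 0,"dz": 0,"roll": -0.9,"fingers": 1},
  {"dx": 0,"dy": 0,"dz": 0,"roll": -0.9,"fingers": 1},
  {"dx": 0,"dy": 0,"dz": 0,"roll": -0.9,"fingers": 1},
  {"dx": 0,"dy": 0,"dz": 0,"roll": -0.9,"fingers": 1},
  {"dx": 0,"dy": 0,"dz": 0,"roll": -0.9,"fingers": 1},
  {"dx": 0,"dy": 0,"dz": 0,"roll": -0.9,"fingers": 1},
  {"dx": 0,"dy": 0,"dz": 0,"roll": -0.9,"fingers": 1},
  {"dx": 0,"dy": 0,"dz": 0,"roll": -0.9,"fingers": 1},
  {"dx": 0,"dy": 0,"dz": 0,"roll": -0.9,"fingers": 1},
  {"dx": 0,"dy": 0,"dz": 0,"roll": -0.9,"fingers": 1},
  {"dx": 0,"dy": 0,"dz": 0,"roll": -0.9,"fingers": 1},
  {"dx": 0,"dy": 0,"dz": 0,"roll": -0.9,"fingers": 1},
  {"dx": 0,"dy": 0,"dz": 0,"roll": 0,"fingers": 1},
  {"dx": 0,"dy": 0,"dz": 0,"roll": 0,"fingers": 1},
])

```text
time: 6.55
tool_pos: [0.5035, 0.0509, 0.1609]
tcp_rot: [-2.705, -1.594, 0.004]
wrist_force: [0.5, 0.0, -2.1]
width: 0.164
```

Run:
```python
from h import *
to(.5053,.0513,.1355,1.07)
```

```text
t 6.55 pos [0.5035 0.0509 0.1609] ang 1.0652 tilt [-3.1e-03 -1.0e-04 -1.0e+00] w 0.164
units xyz [0.031 0.036 0.634] roll -0.07
F [ 0.54  0.02 -2.14] M [-0.026 -0.018 -0.005] q6 0.557
```

Call:
play_rows([
  {"dx": 0.03,"dy": 0.035,"dz": 0.2,"roll": 0,"fingers": 1},
  {"dx": 0,"dy": 0,"dz": 0.25,"roll": 0,"fingers": 1},
  {"dx": 0,"dy": 0,"dz": 0.2,"roll": 0,"fingers": 1},
  {"dx": 0,"dy": 0,"dz": 0,"roll": 0,"fingers": 1},
  {"dx": 0,"dy": 0,"dz": 0,"roll": 0,"fingers": 1},
])

```text
time: 6.97
tool_pos: [0.5053, 0.0513, 0.135]
tcp_rot: [-2.704, -1.596, 0.004]
wrist_force: [0.4, 0.4, -2.1]
width: 0.162
```

Run:
```python
from h import *
to(.5053,.0513,.1133,1.07)
o=[]
for n in('side','scene'):
    c=cam(n); np.savez(n+'4.npz',**c); u,v=proj(c,(.5044,.05,.065)); x,y=int(u)-30,int(v)-40; print(n,x,y,u,v,proj(c,(.5044,.05,.063)))
    o.append(cv2.resize(c['pixels'][y:y+80,x:x+60,::-1],(390,520),interpolation=cv2.INTER_CUBIC))
cv2.imwrite('pics/s4.png',np.hstack(o))
```

```text
t 6.97 pos [0.5053 0.0513 0.135 ] ang 1.0666 tilt [-3.e-03 -1.e-04 -1.e+00] w 0.162
units xyz [0.002 0.001 0.541] roll -0.05
F [ 0.36  0.44 -2.11] M [-0.006 -0.011  0.013] q6 0.556
side 255 230 285.3435543859585 270.09329450752796 (np.float64(285.3277443592532), np.float64(270.71076064737207))
scene 221 182 251.33524573188504 222.51095870378643 (np.float64(251.36379012030358), np.float64(223.08996145750027))
```

View pics/s4.png

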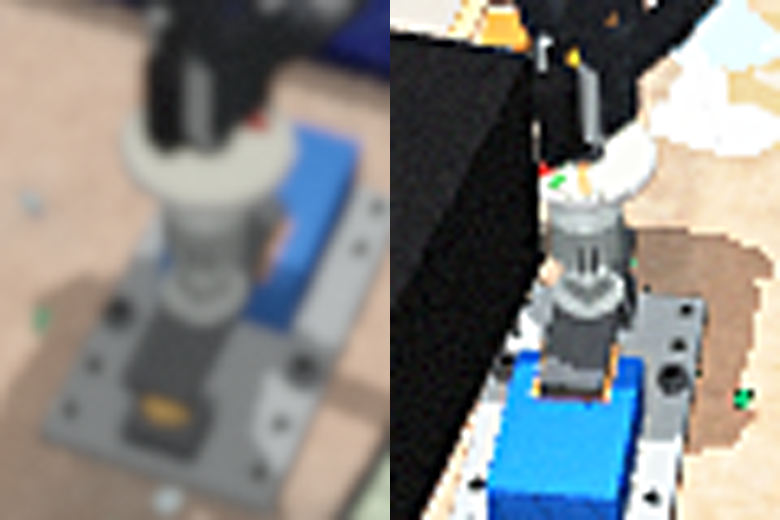

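Both views show the sleeve centred over the screw and washer (side x≈205 against 207, scene x≈587 for both). I'll lower slowly.

Call:
play_rows([
  {"dx": 0,"dy": 0,"dz": 0.03,"roll": -0.05,"fingers": 1},
  {"dx": 0,"dy": 0,"dz": 0.03,"roll": 0,"fingers": 1},
  {"dx": 0,"dy": 0,"dz": 0.03,"roll": 0,"fingers": 1},
  {"dx": 0,"dy": 0,"dz": 0.03,"roll": 0,"fingers": 1},
  {"dx": 0,"dy": 0,"dz": 0.03,"roll": 0,"fingers": 1},
  {"dx": 0,"dy": 0,"dz": 0.03,"roll": 0,"fingers": 1},
  {"dx": 0,"dy": 0,"dz": 0.03,"roll": 0,"fingers": 1},
  {"dx": 0,"dy": 0,"dz": 0.03,"roll": 0,"fingers": 1},
  {"dx": 0,"dy": 0,"dz": 0.02,"roll": 0,"fingers": 1},
  {"dx": 0,"dy": 0,"dz": 0.02,"roll": 0,"fingers": 1},
  {"dx": 0,"dy": 0,"dz": 0.02,"roll": 0,"fingers": 1},
  {"dx": 0,"dy": 0,"dz": 0,"roll": 0,"fingers": 1},
])

```text
time: 8.07
tool_pos: [0.5064, 0.0513, 0.1243]
tcp_rot: [-2.702, -1.602, 0.0]
wrist_force: [0.0, 0.2, -3.3]
width: 0.161
```

```bash
python3 -c "
from h import *
to(.5053,.0513,.1133,1.07)"
```

```text
t 8.07 pos [0.5064 0.0513 0.1243] ang 1.0704 tilt [-3.e-04 -0.e+00 -1.e+00] w 0.161
units xyz [-0.014 -0.023  0.274] roll 0.01
F [ 0.01  0.2  -3.26] M [-0.013 -0.07  -0.   ] q6 0.552
```

Call:
play_rows([
  {"dx": 0,"dy": 0,"dz": 0.02,"roll": 0,"fingers": 1},
  {"dx": 0,"dy": 0,"dz": 0.02,"roll": 0,"fingers": 1},
  {"dx": 0,"dy": 0,"dz": 0.02,"roll": 0,"fingers": 1},
  {"dx": 0,"dy": 0,"dz": 0.02,"roll": 0,"fingers": 1},
  {"dx": 0,"dy": 0,"dz": 0,"roll": 0,"fingers": 1},
])

```text
time: 8.48
tool_pos: [0.5069, 0.0515, 0.1227]
tcp_rot: [2.702, 1.602, 0.001]
wrist_force: [-2.4, 0.8, 6.1]
width: 0.163
```

```bash
python3 -c "
from h import *
to(.5053,.0513,.1133,1.07)"
```

```text
t 8.48 pos [0.5069 0.0515 0.1227] ang 1.0703 tilt [ 7.e-04  3.e-04 -1.e+00] w 0.163
units xyz [-0.024 -0.034  0.234] roll 0.0
F [-2.35  0.78  6.09] M [0.073 0.759 0.002] q6 0.552
```

Call:
play_rows([
  {"dx": 0,"dy": 0,"dz": -0.04,"roll": 0,"fingers": 1},
  {"dx": -0.024,"dy": -0.044,"dz": 0,"roll": 0,"fingers": 1},
  {"dx": 0,"dy": 0,"dz": 0,"roll": 0,"fingers": 1},
  {"dx": 0,"dy": 0,"dz": 0.02,"roll": 0,"fingers": 1},
  {"dx": 0,"dy": 0,"dz": 0.02,"roll": 0,"fingers": 1},
  {"dx": 0,"dy": 0,"dz": 0.02,"roll": 0,"fingers": 1},
  {"dx": 0,"dy": 0,"dz": 0,"roll": 0,"fingers": 1},
])

```text
time: 9.07
tool_pos: [0.5044, 0.0514, 0.1201]
tcp_rot: [-2.702, -1.602, 0.0]
wrist_force: [0.2, 1.2, -3.1]
width: 0.159
```

```bash
python3 -c "
from h import *
to(.5053,.0513,.1133,1.07)"
```

```text
t 9.07 pos [0.5044 0.0514 0.1201] ang 1.0703 tilt [-3.e-04  1.e-04 -1.e+00] w 0.159
units xyz [0.009 0.021 0.17 ] roll 0.0
F [ 0.2   1.23 -3.1 ] M [ 0.121 -0.086 -0.003] q6 0.553
```

Call:
play_rows([
  {"dx": 0,"dy": 0,"dz": 0.02,"roll": 0,"fingers": 1},
  {"dx": 0,"dy": 0,"dz": 0.02,"roll": 0,"fingers": 1},
  {"dx": 0,"dy": 0,"dz": 0.02,"roll": 0,"fingers": 1},
  {"dx": 0,"dy": 0,"dz": 0.02,"roll": 0,"fingers": 1},
  {"dx": 0,"dy": 0,"dz": 0.02,"roll": 0,"fingers": 1},
  {"dx": 0,"dy": 0,"dz": 0,"roll": 0,"fingers": 1},
])

```text
time: 9.57
tool_pos: [0.5045, 0.0514, 0.1163]
tcp_rot: [-2.702, -1.602, 0.0]
wrist_force: [-0.5, 1.4, -1.9]
width: 0.158
```

```bash
python3 -c "
from h import *
to(.5053,.0513,.1133,1.07)"
```

```text
t 9.57 pos [0.5045 0.0514 0.1163] ang 1.0704 tilt [-1.e-04  0.e+00 -1.e+00] w 0.158
units xyz [0.009 0.019 0.075] roll 0.01
F [-0.48  1.4  -1.88] M [ 0.127 -0.124  0.014] q6 0.553
```

Call:
play_rows([
  {"dx": 0.01,"dy": 0,"dz": 0.02,"roll": 0,"fingers": 1},
  {"dx": 0,"dy": 0,"dz": 0.02,"roll": 0,"fingers": 1},
  {"dx": 0,"dy": 0,"dz": 0.02,"roll": 0,"fingers": 1},
  {"dx": 0,"dy": 0,"dz": 0.015,"roll": 0,"fingers": 1},
  {"dx": 0,"dy": 0,"dz": 0,"roll": 0,"fingers": 1},
])

```text
time: 9.98
tool_pos: [0.5046, 0.0516, 0.1134]
tcp_rot: [-2.702, -1.602, 0.0]
wrist_force: [0.7, 0.1, -2.8]
width: 0.162
```

```bash
python3 -c "
from h import *
to(.5053,.0513,.1133,1.07)"
```

```text
t 9.98 pos [0.5046 0.0516 0.1134] ang 1.0704 tilt [-2.e-04 -1.e-04 -1.e+00] w 0.162
units xyz [0.001 0.019 0.004] roll 0.01
F [ 0.66  0.06 -2.78] M [-0.01  -0.039 -0.005] q6 0.553
```

Call:
play_rows([
  {"dx": 0,"dy": 0,"dz": 0.015,"roll": 0,"fingers": 1},
  {"dx": 0,"dy": 0,"dz": 0.015,"roll": 0,"fingers": 1},
  {"dx": 0,"dy": 0,"dz": 0,"roll": 0,"fingers": 1},
])

```text
time: 10.23
tool_pos: [0.5048, 0.0517, 0.1133]
tcp_rot: [2.702, 1.602, 0.0]
wrist_force: [-3.3, -0.5, 4.8]
width: 0.162
```

```bash
python3 -c "
from h import *
to(.5053,.0513,.1133,1.07)"
```

```text
t 10.23 pos [0.5048 0.0517 0.1133] ang 1.0704 tilt [ 1.e-04 -0.e+00 -1.e+00] w 0.162
units xyz [-0.003  0.015  0.   ] roll 0.01
F [-3.32 -0.46  4.76] M [-0.1    0.577 -0.003] q6 0.553
```

Call:
play_rows([
  {"dx": 0,"dy": 0,"dz": -0.005,"roll": 0.5,"fingers": 1},
  {"dx": 0,"dy": 0,"dz": 0,"roll": 0.5,"fingers": 1},
  {"dx": 0,"dy": 0,"dz": 0,"roll": 0.5,"fingers": 1},
  {"dx": 0,"dy": 0,"dz": 0,"roll": 0.5,"fingers": 1},
  {"dx": 0,"dy": 0,"dz": 0,"roll": 0.5,"fingers": 1},
  {"dx": 0,"dy": 0,"dz": 0,"roll": 0.5,"fingers": 1},
  {"dx": 0,"dy": 0.01,"dz": 0,"roll": 0.5,"fingers": 1},
  {"dx": 0,"dy": 0,"dz": 0,"roll": 0.5,"fingers": 1},
  {"dx": 0,"dy": 0,"dz": 0,"roll": 0,"fingers": 1},
  {"dx": 0,"dy": 0,"dz": 0,"roll": 0,"fingers": 1},
])

```text
time: 11.07
tool_pos: [0.5058, 0.0515, 0.1133]
tcp_rot: [2.898, 1.212, 0.003]
wrist_force: [-0.7, -0.6, 3.9]
width: 0.168
```

Run:
```python
from h import *
to(.5053,.0513,.1133,1.07)
c=cam('scene'); np.savez('scene5.npz',**c); w=cam('wrist'); np.savez('wrist5.npz',**w)
u,v=proj(c,(.5044,.05,.099)); x,y=int(u)-25,int(v)-25
a=cv2.resize(c['pixels'][y:y+50,x:x+50,::-1],(400,400),interpolation=cv2.INTER_CUBIC)
b=cv2.resize(w['pixels'][190:310,220:340,::-1],(400,400),interpolation=cv2.INTER_CUBIC)
cv2.imwrite('pics/s5.png',np.hstack([a,b]))
```

```text
t 11.07 pos [0.5058 0.0515 0.1133] ang 0.7922 tilt [ 1.7e-03  1.0e-04 -1.0e+00] w 0.168
units xyz [-0.011 -0.005  0.   ] roll -3.98
F [-0.71 -0.59  3.86] M [-0.005  0.04   0.117] q6 0.831
```

View pics/s5.png

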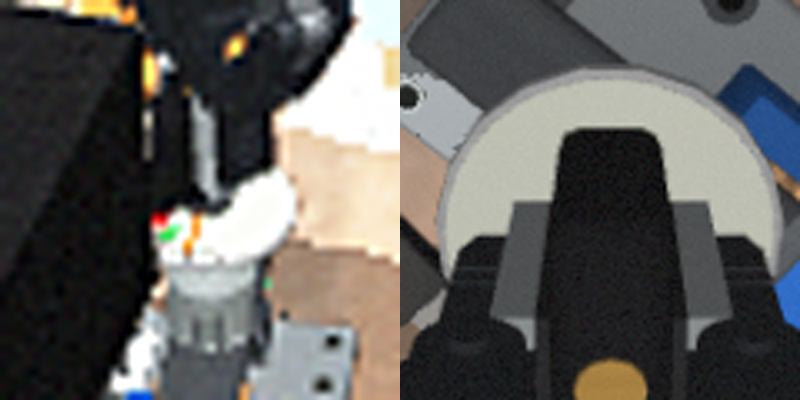

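Scene crop: red band at (160,218), green band at (168,232), orange pointer at (192,232), so the pointer is still short of green. In the wrist crop the bar hides the bands.

```bash
cat >> h.py <<'E'
def dial(c,ctr=(.5045,.0502),show=True):
    import colorsys
    hsv=cv2.cvtColor(c['pixels'],cv2.COLOR_RGB2HSV).astype(int); H,S,V=hsv[...,0],hsv[...,1],hsv[...,2]
    u0,v0=map(int,proj(c,(*ctr,.099))); win=np.zeros(H.shape,bool); win[v0-12:v0+22,u0-22:u0+22]=1
    for n,m in(('orange',(H>8)&(H<22)&(S>110)&(V>150)),('green',(H>40)&(H<85)&(S>60)),('red',((H<5)|(H>174))&(S>110)&(V>120))):
        v,u=np.nonzero(m&win); out=[]
        for a,b in zip(u,v):
            p=plane(c,a,b,.099)[:2]-ctr; r=np.hypot(*p)
            if r<.031 and r>.008: out.append((np.arctan2(p[1],p[0])%(2*np.pi),r))
        o=np.array(out); 
        if len(o): print(n,len(o),'mean ang',o[:,0].mean().round(3),'range',o[:,0].min().round(3),o[:,0].max().round(3),'r',o[:,1].mean().round(4),o[:,1].min().round(3),o[:,1].max().round(3))
        else: print(n,'none')
E
python3 - <<'E'
from h import *
for f in('scene4','scene5'):
    print(f); dial(dict(np.load(f+'.npz')))
    if f=='scene4': continue
E
```

```text
scene4
orange 1 mean ang 1.931 range 1.931 1.931 r 0.021 0.021 0.021
green 14 mean ang 3.226 range 2.258 4.286 r 0.0245 0.016 0.031
red 3 mean ang 2.544 range 2.503 2.602 r 0.0251 0.023 0.028
scene5
orange 4 mean ang 4.588 range 4.515 4.636 r 0.0163 0.011 0.022
green 15 mean ang 3.535 range 2.108 4.286 r 0.024 0.013 0.031
red 2 mean ang 3.728 range 3.701 3.755 r 0.0167 0.016 0.018
```

```bash
cat >> h.py <<'E'
def avg(n=8):
    Z=[];P=[]
    for i in range(n):
        c=cam('scene'); s=bot.read_state(); Z.append(s['torque']); P.append(c['pixels'].astype(float)); F=s['wrist_force']
    print('M mean',np.mean(Z,0).round(4),'sd',np.std(Z,0).round(4)); c['pixels']=np.mean(P,0).astype(np.uint8); return c
def bands(c,ctr=(.5045,.0502),zz=.099):
    p=c['pixels'].astype(float); u0,v0=map(int,proj(c,(*ctr,zz)))
    for n,ch in(('green',lambda q:q[1]-max(q[0],q[2])),('red',lambda q:q[0]-max(q[1],q[2])-60),('orange',lambda q:min(q[0]-q[1],q[1]-q[2])-15)):
        L=[]
        for v in range(v0-15,v0+20):
            for u in range(u0-22,u0+22):
                d=plane(c,u,v,zz)[:2]-ctr; r=np.hypot(*d); w=ch(p[v,u])
                if .012<r<.032 and w>20: L.append((np.arctan2(d[1],d[0])%(2*np.pi),r*1000,w,u,v))
        L=np.array(L)
        if len(L): print(n,'wmean',np.average(L[:,0],weights=L[:,2]).round(3),'r',np.average(L[:,1],weights=L[:,2]).round(1)); print(L.round(2).tolist())
E
python3 - <<'E'
from h import *
c=avg(8); np.savez('scene6.npz',**c); bands(c)
E
```

```text
M mean [0.0295 0.0632 0.057 ] sd [0.0258 0.0301 0.0205]
green wmean 4.143 r 17.2
[[4.05, 15.28, 98.0, 246.0, 215.0], [4.17, 13.49, 60.0, 247.0, 215.0], [4.13, 19.47, 147.0, 245.0, 216.0], [4.22, 17.79, 119.0, 246.0, 216.0]]
red wmean 3.881 r 17.4
[[3.7, 17.89, 152.0, 244.0, 214.0], [3.76, 15.59, 131.0, 245.0, 214.0], [4.57, 18.45, 33.0, 248.0, 217.0], [4.64, 21.89, 28.0, 248.0, 218.0]]
orange wmean 4.606 r 18.0
[[4.63, 14.21, 59.0, 249.0, 216.0], [4.57, 18.45, 78.0, 248.0, 217.0], [4.64, 21.89, 48.0, 248.0, 218.0]]
```

Call:
play_rows([
  {"dx": 0,"dy": 0,"dz": 0,"roll": 0.5,"fingers": 1},
  {"dx": 0,"dy": 0,"dz": 0,"roll": 0.5,"fingers": 1},
  {"dx": 0,"dy": 0.01,"dz": 0,"roll": 0.5,"fingers": 1},
  {"dx": 0,"dy": 0,"dz": 0,"roll": 0.5,"fingers": 1},
  {"dx": 0,"dy": 0,"dz": 0,"roll": 0.5,"fingers": 1},
  {"dx": 0,"dy": 0,"dz": 0,"roll": 0.5,"fingers": 1},
  {"dx": 0,"dy": 0,"dz": 0,"roll": 0.5,"fingers": 1},
  {"dx": 0,"dy": 0.01,"dz": 0,"roll": 0.5,"fingers": 1},
  {"dx": 0,"dy": 0,"dz": 0,"roll": 0.5,"fingers": 1},
  {"dx": 0,"dy": 0,"dz": 0,"roll": 0.5,"fingers": 1},
  {"dx": 0,"dy": 0,"dz": 0,"roll": 0.5,"fingers": 1},
  {"dx": 0,"dy": 0,"dz": 0,"roll": 0,"fingers": 1},
])

```text
time: 12.57
tool_pos: [0.5061, 0.0506, 0.1133]
tcp_rot: [3.076, 0.634, 0.002]
wrist_force: [-1.0, -1.1, 5.9]
width: 0.159
```

Run:
```python
from h import *
to(.5053,.0513,.1133,1.07)
c=avg(12); np.savez('scene7.npz',**c); bands(c)
u,v=proj(c,(.5044,.05,.099)); x,y=int(u)-25,int(v)-25
cv2.imwrite('pics/s7.png',cv2.resize(c['pixels'][y+15:y+45,x+5:x+40,::-1],(560,480),interpolation=cv2.INTER_CUBIC))
```

```text
t 12.57 pos [0.5061 0.0506 0.1133] ang 0.4067 tilt [ 1.4e-03 -5.0e-04 -1.0e+00] w 0.159
units xyz [-0.012 -0.025 -0.001] roll -9.5
F [-1.   -1.13  5.87] M [-0.139  0.134  0.141] q6 1.215
M mean [-0.168   0.1146  0.1462] sd [0.03   0.0217 0.0347]
green wmean 3.962 r 17.2
[[3.96, 17.24, 87.0, 245.0, 215.0]]
red wmean 3.724 r 16.9
[[3.7, 17.89, 178.0, 244.0, 214.0], [3.76, 15.59, 129.0, 245.0, 214.0]]
orange wmean 3.755 r 15.6
[[3.76, 15.59, 23.0, 245.0, 214.0]]
```

View pics/s7.png

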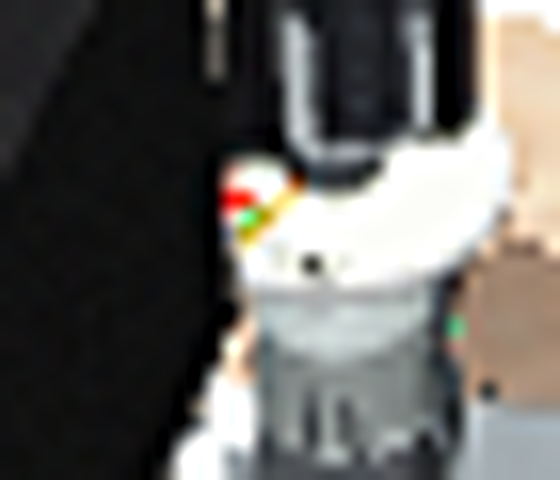

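The crop shows the pointer at (265,215) on the near edge of the green band at (250,218), with red beyond at (238,200). I'll turn about 4° more and hold.

Call:
play_rows([
  {"dx": 0,"dy": 0,"dz": 0,"roll": 0.4,"fingers": 1},
  {"dx": 0,"dy": 0,"dz": 0,"roll": 0.4,"fingers": 1},
  {"dx": 0,"dy": 0,"dz": 0,"roll": 0.3,"fingers": 1},
  {"dx": 0,"dy": 0,"dz": 0,"roll": 0,"fingers": 1},
])

```text
time: 13.5
tool_pos: [0.5062, 0.0504, 0.1133]
tcp_rot: [3.098, 0.517, 0.002]
wrist_force: [-1.0, -1.5, 5.9]
width: 0.16
```

Run:
```python
from h import *
to(.5053,.0513,.1133,1.07)
c=avg(30); np.savez('scene8.npz',**c)
u,v=proj(c,(.5044,.05,.099)); x,y=int(u)-25,int(v)-25; print(bot.read_state()['time'])
cv2.imwrite('pics/s8.png',cv2.resize(c['pixels'][y+15:y+45,x+5:x+40,::-1],(560,480),interpolation=cv2.INTER_CUBIC))
```

```text
t 13.5 pos [0.5062 0.0504 0.1133] ang 0.3306 tilt [ 1.5e-03 -8.0e-04 -1.0e+00] w 0.16
units xyz [-0.013 -0.028 -0.001] roll -10.59
F [-1.05 -1.48  5.88] M [-0.273  0.086  0.183] q6 1.292
M mean [-0.2728  0.0962  0.1659] sd [0.0363 0.031  0.0231]
15.0
```

View pics/s8.png

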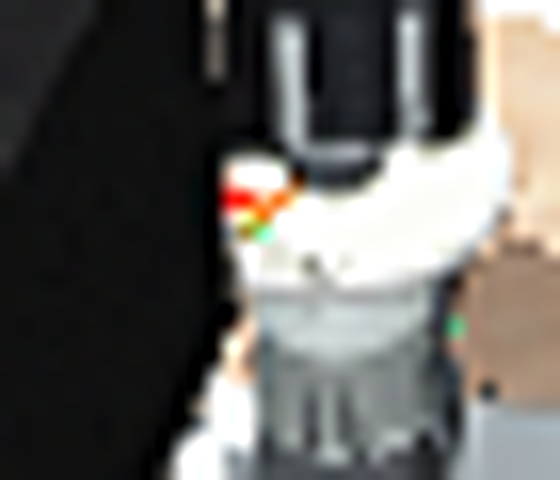

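The pointer now lies over the green band, with green showing on its near side at (260,232) and red still beyond at (238,200). Torque reads 0.166 N m, inside 0.15–0.21, and this was held for 1.5 s. I'll unwind and lift off.

Call:
play_rows([
  {"dx": 0,"dy": -0.003,"dz": 0,"roll": -0.7,"fingers": 1},
  {"dx": 0,"dy": -0.003,"dz": 0,"roll": -0.7,"fingers": 1},
  {"dx": 0,"dy": -0.003,"dz": 0,"roll": -0.7,"fingers": 1},
  {"dx": 0,"dy": -0.003,"dz": 0,"roll": -0.7,"fingers": 1},
  {"dx": 0,"dy": -0.003,"dz": 0,"roll": -0.7,"fingers": 1},
  {"dx": 0,"dy": -0.003,"dz": 0,"roll": -0.7,"fingers": 1},
  {"dx": 0,"dy": -0.003,"dz": 0,"roll": -0.7,"fingers": 1},
  {"dx": 0,"dy": -0.003,"dz": 0,"roll": -0.7,"fingers": 1},
  {"dx": 0,"dy": -0.003,"dz": 0,"roll": -0.7,"fingers": 1},
  {"dx": 0,"dy": -0.003,"dz": 0,"roll": -0.7,"fingers": 1},
  {"dx": 0,"dy": 0,"dz": 0,"roll": -0.7,"fingers": 1},
  {"dx": 0,"dy": 0,"dz": 0,"roll": -0.7,"fingers": 1},
  {"dx": 0,"dy": 0,"dz": 0,"roll": -0.7,"fingers": 1},
  {"dx": 0,"dy": 0,"dz": 0,"roll": -0.7,"fingers": 1},
  {"dx": 0,"dy": 0,"dz": 0,"roll": -0.7,"fingers": 1},
  {"dx": 0,"dy": 0,"dz": 0,"roll": 0,"fingers": 1},
  {"dx": 0,"dy": 0,"dz": 0,"roll": 0,"fingers": 1},
])

```text
time: 16.42
tool_pos: [0.5053, 0.0519, 0.1133]
tcp_rot: [2.707, 1.593, 0.001]
wrist_force: [-1.2, -0.1, 6.4]
width: 0.162
```

```bash
python3 -c "
from h import *
to(.5048,.0517,.15,1.07)"
```

```text
t 16.42 pos [0.5053 0.0519 0.1133] ang 1.0638 tilt [ 8.e-04  2.e-04 -1.e+00] w 0.162
units xyz [-0.009 -0.007 -0.918] roll -0.09
F [-1.22 -0.1   6.42] M [ 0.037  0.281 -0.056] q6 0.56
```

Call:
play_rows([
  {"dx": 0,"dy": 0,"dz": -0.03,"roll": 0,"fingers": 1},
  {"dx": 0,"dy": 0,"dz": -0.03,"roll": 0,"fingers": 1},
  {"dx": 0,"dy": 0,"dz": -0.05,"roll": 0,"fingers": 1},
  {"dx": 0,"dy": 0,"dz": -0.05,"roll": 0,"fingers": 1},
  {"dx": 0,"dy": 0,"dz": -0.05,"roll": 0,"fingers": 1},
  {"dx": 0,"dy": 0,"dz": -0.05,"roll": 0,"fingers": 1},
  {"dx": 0,"dy": 0,"dz": -0.07,"roll": 0,"fingers": 1},
  {"dx": 0,"dy": 0,"dz": -0.1,"roll": 0,"fingers": 1},
  {"dx": 0,"dy": 0,"dz": -0.2,"roll": 0,"fingers": 1},
  {"dx": 0,"dy": 0,"dz": -0.3,"roll": 0,"fingers": 1},
  {"dx": 0,"dy": 0,"dz": -0.2,"roll": 0,"fingers": 1},
  {"dx": 0,"dy": 0,"dz": -0.1,"roll": 0,"fingers": 1},
  {"dx": 0,"dy": 0,"dz": 0,"roll": 0,"fingers": 1},
])

```text
time: 17.5
tool_pos: [0.5063, 0.0519, 0.1639]
tcp_rot: [2.706, 1.592, 0.005]
wrist_force: [0.0, -0.4, -1.7]
width: 0.161
```

```bash
python3 -c "
from h import *
to(.4449,.2191,.14,.32)"
```

```text
t 17.5 pos [0.5063 0.0519 0.1639] ang 1.0635 tilt [ 3.9e-03  2.0e-04 -1.0e+00] w 0.161
units xyz [ 2.907 -3.374  0.593] roll 10.65
F [ 0.02 -0.42 -1.73] M [-0.014  0.012 -0.036] q6 0.561
```

Call:
play_rows([
  {"dx": 0.3,"dy": -0.35,"dz": 0,"roll": 0,"fingers": 1},
  {"dx": 0.55,"dy": -0.64,"dz": 0,"roll": 0,"fingers": 1},
  {"dx": 0.6,"dy": -0.7,"dz": 0,"roll": 0,"fingers": 1},
  {"dx": 0.6,"dy": -0.7,"dz": 0,"roll": 0,"fingers": 1},
  {"dx": 0.5,"dy": -0.58,"dz": 0,"roll": 0,"fingers": 1},
  {"dx": 0.357,"dy": -0.404,"dz": 0,"roll": 0,"fingers": 1},
  {"dx": 0,"dy": 0,"dz": 0,"roll": 0.9,"fingers": 1},
  {"dx": 0,"dy": 0,"dz": 0,"roll": 0.9,"fingers": 1},
  {"dx": 0,"dy": 0,"dz": 0,"roll": 0.9,"fingers": 1},
  {"dx": 0,"dy": 0,"dz": 0,"roll": 0.9,"fingers": 1},
  {"dx": 0,"dy": 0,"dz": 0,"roll": 0.9,"fingers": 1},
  {"dx": 0,"dy": 0,"dz": 0,"roll": 0.9,"fingers": 1},
  {"dx": 0,"dy": 0,"dz": 0,"roll": 0.9,"fingers": 1},
  {"dx": 0,"dy": 0,"dz": 0,"roll": 0.9,"fingers": 1},
  {"dx": 0,"dy": 0,"dz": 0,"roll": 0.9,"fingers": 1},
  {"dx": 0,"dy": 0,"dz": 0,"roll": 0.9,"fingers": 1},
  {"dx": 0,"dy": 0,"dz": 0,"roll": 0.9,"fingers": 1},
  {"dx": 0,"dy": 0,"dz": 0,"roll": 0.75,"fingers": 1},
  {"dx": 0,"dy": 0,"dz": 0,"roll": 0,"fingers": 1},
  {"dx": 0,"dy": 0,"dz": 0,"roll": 0,"fingers": 1},
])

```text
time: 19.17
tool_pos: [0.4431, 0.2189, 0.1614]
tcp_rot: [3.101, 0.503, -0.001]
wrist_force: [0.5, 0.6, -2.1]
width: 0.165
```

```bash
python3 -c "
from h import *
to(.4449,.2191,.0955,.315)"
```

```text
t 19.17 pos [0.4431 0.2189 0.1614] ang 0.3215 tilt [-5.e-04 -2.e-04 -1.e+00] w 0.165
units xyz [0.044 0.009 1.648] roll 0.09
F [ 0.45  0.55 -2.08] M [ 0.019 -0.027 -0.014] q6 1.658
```

Call:
play_rows([
  {"dx": 0.04,"dy": 0.01,"dz": 0.3,"roll": 0,"fingers": 1},
  {"dx": 0,"dy": 0,"dz": 0.5,"roll": 0,"fingers": 1},
  {"dx": 0,"dy": 0,"dz": 0.4,"roll": 0,"fingers": 1},
  {"dx": 0,"dy": 0,"dz": 0.3,"roll": 0,"fingers": 1},
  {"dx": 0,"dy": 0,"dz": 0.1,"roll": 0,"fingers": 1},
  {"dx": 0,"dy": 0,"dz": 0,"roll": 0,"fingers": 1},
  {"dx": 0,"dy": 0,"dz": 0,"roll": 0,"fingers": 1},
])

```text
time: 19.75
tool_pos: [0.4452, 0.2192, 0.0976]
tcp_rot: [3.101, 0.501, -0.0]
wrist_force: [0.2, -0.1, -2.1]
width: 0.159
```

```bash
python3 -c "
from h import *
to(.4449,.2191,.0683,.315)"
```

```text
t 19.75 pos [0.4452 0.2192 0.0976] ang 0.3202 tilt [-1.e-04 -0.e+00 -1.e+00] w 0.159
units xyz [-0.007  0.     0.734] roll 0.07
F [ 0.16 -0.11 -2.15] M [0.032 0.028 0.01 ] q6 1.658
```

Call:
play_rows([
  {"dx": 0,"dy": 0,"dz": 0.04,"roll": 0,"fingers": 1},
  {"dx": 0,"dy": 0,"dz": 0.04,"roll": 0,"fingers": 1},
  {"dx": 0,"dy": 0,"dz": 0.04,"roll": 0,"fingers": 1},
  {"dx": 0,"dy": 0,"dz": 0.04,"roll": 0,"fingers": 1},
  {"dx": 0,"dy": 0,"dz": 0.04,"roll": 0,"fingers": 1},
  {"dx": 0,"dy": 0,"dz": 0,"roll": 0,"fingers": 1},
])

```text
time: 20.25
tool_pos: [0.4448, 0.219, 0.0894]
tcp_rot: [3.101, 0.5, -0.001]
wrist_force: [-0.2, 0.0, -2.5]
width: 0.159
```

```bash
python3 -c "
from h import *
to(.4449,.2191,.0683,.315)"
```

```text
t 20.25 pos [0.4448 0.219  0.0894] ang 0.32 tilt [-3.e-04 -2.e-04 -1.e+00] w 0.159
units xyz [ 0.003 -0.001  0.528] roll 0.07
F [-0.15  0.02 -2.45] M [ 0.028 -0.002  0.008] q6 1.658
```

Mouth is below the rest's top, with no contact. I'll continue down.

Call:
play_rows([
  {"dx": 0,"dy": 0,"dz": 0.04,"roll": 0,"fingers": 1},
  {"dx": 0,"dy": 0,"dz": 0.04,"roll": 0,"fingers": 1},
  {"dx": 0,"dy": 0,"dz": 0.04,"roll": 0,"fingers": 1},
  {"dx": 0,"dy": 0,"dz": 0.04,"roll": 0,"fingers": 1},
  {"dx": 0,"dy": 0,"dz": 0.04,"roll": 0,"fingers": 1},
  {"dx": 0,"dy": 0,"dz": 0.04,"roll": 0,"fingers": 1},
  {"dx": 0,"dy": 0,"dz": 0.04,"roll": 0,"fingers": 1},
  {"dx": 0,"dy": 0,"dz": 0.04,"roll": 0,"fingers": 1},
  {"dx": 0,"dy": 0,"dz": 0.04,"roll": 0,"fingers": 1},
  {"dx": 0,"dy": 0,"dz": 0.04,"roll": 0,"fingers": 1},
  {"dx": 0,"dy": 0,"dz": 0.04,"roll": 0,"fingers": 1},
  {"dx": 0,"dy": 0,"dz": 0.04,"roll": 0,"fingers": 1},
  {"dx": 0,"dy": 0,"dz": 0,"roll": 0,"fingers": 1},
])

```text
time: 21.33
tool_pos: [0.4447, 0.219, 0.0701]
tcp_rot: [3.101, 0.5, -0.001]
wrist_force: [-0.4, 0.0, -2.8]
width: 0.162
```

```bash
python3 -c "
from h import *
to(.4449,.2191,.0683,.315)"
```

```text
t 21.33 pos [0.4447 0.219  0.0701] ang 0.3199 tilt [-6.e-04 -2.e-04 -1.e+00] w 0.162
units xyz [ 0.005 -0.001  0.044] roll 0.07
F [-0.37  0.02 -2.84] M [-0.016 -0.021 -0.035] q6 1.658
```

Call:
play_rows([
  {"dx": 0,"dy": 0,"dz": 0.025,"roll": 0,"fingers": 1},
  {"dx": 0,"dy": 0,"dz": 0.025,"roll": 0,"fingers": 1},
  {"dx": 0,"dy": 0,"dz": 0,"roll": 0,"fingers": 1},
])

```text
time: 21.58
tool_pos: [0.4451, 0.2192, 0.0685]
tcp_rot: [-3.101, -0.5, -0.0]
wrist_force: [-0.5, -0.7, -3.0]
width: 0.163
```

```bash
python3 -c "
from h import *
to(.4449,.2191,.0683,.315)"
```

```text
t 21.58 pos [0.4451 0.2192 0.0685] ang 0.3199 tilt [ 2.e-04  1.e-04 -1.e+00] w 0.163
units xyz [-0.006  0.     0.004] roll 0.07
F [-0.5  -0.65 -2.95] M [-0.017 -0.001  0.033] q6 1.658
```

Call:
play_rows([
  {"dx": 0,"dy": 0,"dz": 0.01,"roll": 0,"fingers": 1},
  {"dx": 0,"dy": 0,"dz": 0.01,"roll": 0,"fingers": 1},
  {"dx": 0,"dy": 0,"dz": 0.01,"roll": 0,"fingers": 1},
  {"dx": 0,"dy": 0,"dz": 0,"roll": 0,"fingers": 1},
])

```text
time: 21.92
tool_pos: [0.4453, 0.2193, 0.0683]
tcp_rot: [-3.101, -0.5, -0.001]
wrist_force: [-2.2, -1.0, 5.0]
width: 0.159
```

```bash
python3 -c "
from h import *
to(.4449,.2191,.0683,.315)"
```

```text
t 21.92 pos [0.4453 0.2193 0.0683] ang 0.32 tilt [ 3.e-04  2.e-04 -1.e+00] w 0.159
units xyz [-0.012  0.002 -0.001] roll 0.07
F [-2.19 -1.01  5.01] M [-0.176  0.548 -0.02 ] q6 1.658
```

The key is standing on the floor of the rest. I'll open the fingers and go up.

Call:
play_rows([
  {"dx": 0,"dy": 0,"dz": -0.015,"roll": 0,"fingers": 1},
  {"dx": 0,"dy": 0,"dz": 0,"roll": 0,"fingers": 0.8},
  {"dx": 0,"dy": 0,"dz": 0,"roll": 0,"fingers": 0.7},
  {"dx": 0,"dy": 0,"dz": 0,"roll": 0,"fingers": 0.5},
  {"dx": 0,"dy": 0,"dz": 0,"roll": 0,"fingers": 0.3},
  {"dx": 0,"dy": 0,"dz": 0,"roll": 0,"fingers": 0.3},
  {"dx": 0,"dy": 0,"dz": 0,"roll": 0,"fingers": 0.3},
  {"dx": 0,"dy": 0,"dz": -0.2,"roll": 0,"fingers": 0.3},
  {"dx": 0,"dy": 0,"dz": -0.4,"roll": 0,"fingers": 0.3},
  {"dx": 0,"dy": 0,"dz": -0.6,"roll": 0,"fingers": 0.3},
  {"dx": 0,"dy": 0,"dz": -0.8,"roll": 0,"fingers": 0.3},
  {"dx": 0,"dy": 0,"dz": -0.8,"roll": 0,"fingers": 0.3},
  {"dx": 0,"dy": 0,"dz": -0.6,"roll": 0,"fingers": 0.3},
  {"dx": 0,"dy": 0,"dz": -0.3,"roll": 0,"fingers": 0.3},
  {"dx": 0,"dy": 0,"dz": 0,"roll": 0,"fingers": 0.3},
  {"dx": 0,"dy": 0,"dz": 0,"roll": 0,"fingers": 0.3},
])

```text
time: 23.25
tool_pos: [0.4451, 0.2192, 0.216]
tcp_rot: [-3.101, -0.5, -0.002]
wrist_force: [-0.7, -1.4, -0.4]
width: 0.697
```

Run:
```python
from h import *
to(.4449,.2191,.2,.315)
c=cam('side'); w=cam('wrist')
a=cv2.resize(c['pixels'][230:380,220:370,::-1],(400,400),interpolation=cv2.INTER_CUBIC)
b=cv2.resize(w['pixels'][:,:,::-1],(400,300)); b=np.vstack([b,np.zeros((100,400,3),np.uint8)])
cv2.imwrite('pics/end.png',np.hstack([a,b]))
W=cloud(c);p=c['pixels'].astype(int); near=np.hypot(W[...,0]-.443,W[...,1]-.2185)<.04
m=near&(p.min(-1)>150)&(W[...,2]>.04)&(W[...,2]<.07); print('dial z',np.median(W[m][:,2]),m.sum(), 'top',np.percentile(W[near&(W[...,2]<.12)][:,2],98))
```

```text
t 23.25 pos [0.4451 0.2192 0.216 ] ang 0.32 tilt [ 9.e-04  4.e-04 -1.e+00] w 0.697
units xyz [-0.006 -0.     0.401] roll 0.07
F [-0.72 -1.36 -0.39] M [-0.019 -0.007  0.012] q6 1.658
dial z 0.054557565163285526 327 top 0.09990811770381954
```

View pics/end.png

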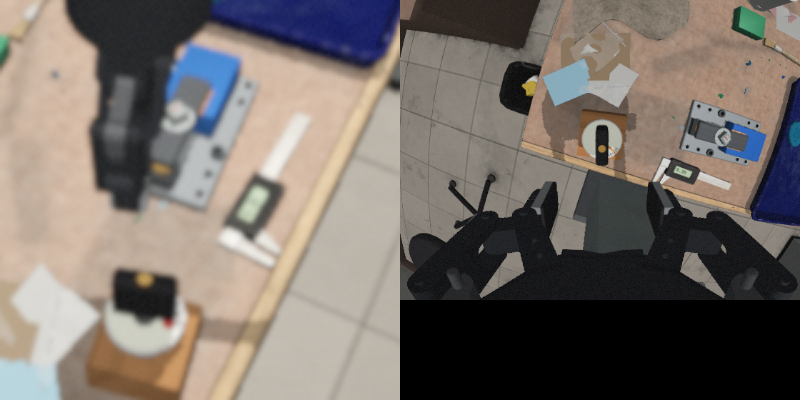

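The key stands upright in its rest, with the dial and top at their starting heights. The clamp, caliper and green block look undisturbed.

```bash
python3 -c "
from workcell import bot
print(bot.finish_job())"
```

```text
the job is handed in; nothing more can be done
None
```

I tested the clamp screw with the torque key, put the key back in its rest and handed the job in at about 23 s of the 58 s allowed. No verdict was reported.

- **Seating:** the first try touched the head's chamfer 1–2 mm off centre, at about 8 N. I lifted, shifted and lowered it again. It then went fully down to the expected height, with about 8–9 N of pressing force from there on, under the 10 N limit.
- **Turning:** I held the handle for about 1.5 s with the pointer over the green band in the scene camera image. The measured torque averaged 0.166 N m (0.55 rad), while the handle's angle suggested about 0.63 rad. The two disagree by 0.08 rad, but both are inside the green band and well below red.
- **Screw:** there was no sign of it turning, because the torque rose steadily with the handle and stayed well under 0.30 N m. I did not measure its angle again afterwards.
- **Return:** the key stands upright in its rest with the dial at 0.0546 m (0.0547 m at the start) and the top at 0.100 m. In the last pictures the caliper, green block and clamp look undisturbed; I did not check the brush separately. The gripper is clear above the key.

I viewed 11 pictures, one over the budget of 10.

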